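# Shut the mixer drawer, mesh the splined key and keep it pressed

## Task

The vial mixer is loaded: push its drawer fully shut first. Then take the T-handled splined key from its stand, turn it until its splines mesh with the drive socket on top of the mixer, slide it fully home so that its flange sits on the socket's rim, and press it well down against the spring. Finish while still gripping the key and pressing it down, with the drawer shut and the other things left where they stand.

Things in the scene. Friction and masses are not known exactly. Their poses are not given: they have to be found in the camera images.
- mixer: white housing of the vial mixer, 150 (x) x 170 (y) x 90 mm high, fixed to the worktop; origin at the centre of its underside, its front with the drawer faces its own -x, z up. The drive socket stands on the middle of its top
- mixer_drawer0 (a joint): how far the mixer's drawer is pulled out along the mixer's -x, in m; 0 = shut; slides with light friction and stays where it is left
- mixer_drawer0_handle (a point): middle of the horizontal bar handle on the drawer's front: bar 96 mm long along the mixer's y, 11 mm thick, 35 mm in front of the drawer's face, 52 mm above the worktop; when shut it lies 110 mm in front (-x) of the mixer's origin; axes as the mixer's. Pushing it toward the mixer's +x shuts the drawer (about 1 N)
- socket_mouth (a point): centre of the rim of the drive socket, an aluminium boss 53 mm wide on the mixer's top, rim 138 mm above the worktop when up. Cross-shaped recess: four slots 10.6 mm wide along this frame's x and y, reaching 18 mm from the axis, 33 mm deep; z up. The socket turns stiffly (0.25 N m) and stays as found. A fixed sleeve 66 mm wide round its lower part reaches 114 mm above the worktop
- drive_socket (a joint): turn of the drive socket about the vertical, rad, relative to the mixer, counterclockwise from above
- plunger (a joint): how far the drive socket is pressed down against its spring, m: 0 = up, 0.010 = at the stop; it starts to move at about 4 N and takes about 12 N at the stop. It carries the key's weight without sinking
- key: splined steel key, 71 mm high, 120 g, upright in its stand, free to turn; origin: centre of the stem's foot, z up. Stem 30 mm long, four splines along key x and y, 7 mm thick, 31 mm across, narrower at the foot; flange 45 mm wide, 5 mm thick; neck; black T-bar on top, 60 mm along key x, 14 mm thick along y, 24 mm high (47 to 71 mm above the foot). Fits the socket at any quarter turn
- key_flange (a point): centre of the flange's underside, on the key's axis 30 mm above the foot; meets the socket's rim when the key is home
- key_bar (a point): centre of the T-bar, on the key's axis 59 mm above the foot; axes as the key's
- key_stand: grey round stand of 52 mm diameter (68 mm at its foot), 36 mm high, fixed to the worktop, with a round bore; the key's flange rests on its rim. Origin at the centre of its underside
- canister: bystander: steel swab canister with a lid, 84x80x111 mm, origin at the centre of its underside
- tape_roll: bystander: roll of surgical tape lying flat, 59x58x25 mm, origin at the centre of its underside
- carton: bystander: small medicine carton, 80x45x26 mm, origin at the centre of its underside
There are look-alikes about, which are no part of the job. What is shaped like the key but blue is not meant.

How it is judged (in metres and radians):
On the way, in this order (a step that is already met when the one before it is completed fails the run):
1. the drawer is shut before the key is fitted (value of joint mixer_drawer0 below 0.005 m), for 0.2 s.
2. the key is lifted out of its stand (height (world z) of key above 0.05 m), for 0.1 s.
3. the key's splines are meshed and its flange sits on the socket's rim (z of key_flange in the frame of socket_mouth below 0.004 m and horizontal distance between key_flange and socket_mouth below 0.004 m and angle between key's own z axis and vertical below 0.12 rad), for 0.2 s.
At the end, for the whole second after the job is handed in: drawer within 8 mm of shut; the key upright (within 0.12 rad) and home in the socket (flange within 4 mm of the rim and of its axis); the socket pressed down more than 5 mm of its 10 mm by the robot, whose fingers still bear on the key with more than 3 N (all of step 3 and value of joint mixer_drawer0 below 0.008 m and value of joint plunger above 0.005 m and contact force between the fingers and key above 3 N); the arm keeps its last pose, push and grip.
It fails at once if a bystander (canister, tape roll, carton) is shifted more than 40 mm (distance of any of canister, tape_roll, carton from where it was at the start of the episode above 0.04 m).
It also fails if it takes over 56 s, if anything falls off the work surface, if the arm or the gripper's body presses on something with over 40 N, if the wrist force passes 120 N, or if a joint passes its speed limit or range.

## Robot

A 6-joint arm with a two-finger parallel gripper is mounted at the origin on a cart in front of the work surface, level with it; the furniture and walls round the work are solid. World frame = base frame: x ahead of the robot, y to its left, z up, the work surface at z = 0. Lengths are in mm, angles in rad, forces in N, time in s.
With the tool pointing down it reaches from about 325 to 900 mm from the base axis. Payload 6.1 kg.
Tool frame: the origin (TCP) lies on the centre line of the jaws, within the pads' length; the fingertips stand 25 mm ahead of it and the grasp point (between the pads) lies 6 mm ahead of it; z points along the fingers, y is the line along which they close (so a half turn about z gives the same grasp; the last joint's range is limited). The gripper opens to 87 mm and grips with 3 to 60 N. Pads are 19 mm wide; open, the fingers measure 117 mm over their backs; the gripper's body (75 mm by 190 mm) begins 51 mm behind the grasp point.
Start: joints at [-1.289, 0.22, 1.526, -0, 1.395, -0.126], TCP at [247.861, -573.742, 224.238] pointing down, gripper open.
Joint ranges: [-2.98, 2.98], [-0.91, 2.08], [0.09, 2.57], [-1.24, 4.39], [0.2, 2.65], [-2.68, 2.68]. Speed limits (rad/s): [2.57, 2.57, 3.01, 3.14, 3.14, 3.14].

## Interface

Orientations are given as a unit quaternion [w, x, y, z].
In Python, from cell import manip, eyes gives the robot as it stands. The module is installed in compiled form; this text tells all that it offers.
- The arm moves only by the tool apply_moves, never from a script. Its argument "commands" is one flat list of numbers, 7 for each row, row after row: the shift along the tool's x, y, z in cm, then the turn, a rotation vector about the tool's x, y, z in rad, then the opening, from 0 (shut) to 1 (fully open). A call has 1 to 5 rows; each row shifts and turns the commanded pose from where the row before left it, along the tool's axes as they then stand; what a row does not reach is not made up. A row lasts 1/12 s, in which the tool goes at most 41.7 mm and 7.16 degrees, less where a joint would pass 70% of its speed; a pose out of reach is approached as far as the arm can. A call is refused whole if a number of a shift passes 4.17 or a number of a turn 0.125, either way. A call with a gripper value outside its range is refused whole. The fingers move at their own pace and stop on an object; "newtons" is the grip in N (left out, the last holds). Time passes only in rows, so rows that do not move let the fingers close. It gives the time, the measured TCP pose, the force, the opening and the grip force at its end, in the units of the state.
- manip.get_state(): the state, without advancing time (a new reading comes with each control period).
- eyes.grab_frame(name): name is "scene" or "top" or "wrist"; returns a dict with "img" (400x640x3 uint8, red, green, blue), "fx", "fy", "cx", "cy" (pixels), "R" (3x3) and "t" (3): a world point X has camera coordinates R X + t. Camera axes: x right, y down, z forward; pixel columns grow to the right and rows downward; lengths in mm; the calibration is good to about 2 mm. A picture is of the moment at which its call begins. There is no depth.
- manip.sign_off(): hands the job in; it is judged then, once.
The state is a dict: "t": time; "joint_pos": joint angles; "dq": joint speeds; "effort": joint torques, N m; "tool_pos": TCP position; "orientation": TCP orientation; "contact_force": force on the tool from outside, world axes, zero at the start; "moment": the same for the moment, N m; "grip_width": finger opening in mm; "grip_force": force on a finger pad.
Only numpy, scipy, OpenCV 4.12 (cv2) and the standard library are available. Lean on these libraries where they do the work, as an engineer would, in place of code of your own. Each camera call takes 0.05 s, during which the arm holds its last target. There are 200 camera calls.

## Working session

There is one attempt and no reset: what is moved stays moved. The work goes in short steps, Python scripts to look and compute and a tool call to move; the robot and the scene stay as the last step left them, time stands still between calls to the robot, and variables do not carry over. Pictures are saved under pics/ and viewed, at most 10 in all, crops included, and the job is handed in when it is done.

Besides the shell and the picture viewer there is one more tool, called after ">>>" by a JSON object that holds its "op" and its "data". apply_moves: Moves the arm, as the interface text tells. Its arguments: {"type":"object","properties":{"commands":{"type":"array","items":{"type":"number"}},"newtons":{"type":"number"}},"required":["commands"]}

```bash
mkdir -p pics
cat > h.py <<'E'
import numpy as np, cv2
from cell import manip, eyes
def grab(n):
    f=eyes.grab_frame(n); f['R']=np.array(f['R']); f['t']=np.array(f['t']); return f
def ray(f,u,v,z):
    d=f['R'].T@np.array([(u-f['cx'])/f['fx'],(v-f['cy'])/f['fy'],1]); o=-f['R'].T@f['t']
    return o+d*(z-o[2])/d[2]
def proj(f,X):
    c=f['R']@np.array(X,float)+f['t']; return np.array([f['fx']*c[0]/c[2]+f['cx'],f['fy']*c[1]/c[2]+f['cy']])
E
python3 - <<'E'
from h import *
import pickle
fs={}
for n in ('scene','top'):
    f=grab(n); fs[n]=f; cv2.imwrite(f'pics/{n}0.png',f['img'][:,:,::-1]); print(n,-f['R'].T@f['t'],f['R'].round(2).tolist(),f['fx'])
pickle.dump(fs,open('f0.pkl','wb'))
s=manip.get_state(); print(s)
E
```

```text
scene [ 84.27164767 532.02797788 965.52280201] [[-0.75, -0.66, 0.02], [-0.51, 0.57, -0.64], [0.42, -0.49, -0.76]] 443.5118043879174
top [ 327.67571598   11.43363057 1099.61410608] [[-0.04, -1.0, -0.0], [-0.98, 0.04, -0.2], [0.2, -0.01, -0.98]] 437.50282082444676
{'t': 0.1, 'joint_pos': array([-1.28910293e+00,  2.21144877e-01,  1.52750965e+00,  8.18748035e-06,
        1.39471188e+00, -1.26125253e-01]), 'dq': array([ 0.00070085, -0.00157165, -0.00463405,  0.00049775,  0.00054494,
       -0.00089337]), 'effort': array([ 2.20109541e-03, -4.95943987e+01, -3.88518798e+01,  7.02580833e-02,
        5.15609526e-02, -3.98542375e-05]), 'tool_pos': array([ 247.70598151, -573.20175318,  223.2412827 ]), 'orientation': array([-8.84506722e-04,  9.79282189e-01,  2.02498415e-01, -6.48976026e-05]), 'contact_force': array([ 0.67966798, -0.20321201,  0.56954566]), 'moment': array([0.02234291, 0.00823563, 0.01092841]), 'grip_force': 0.0, 'grip_width': 87.20963012428886}
```

View pics/scene0.png

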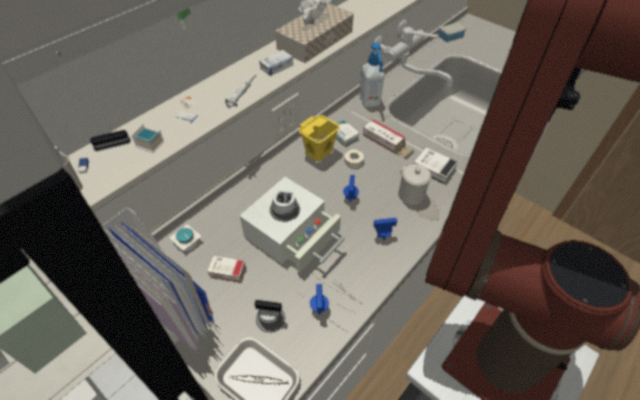

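View pics/top0.png

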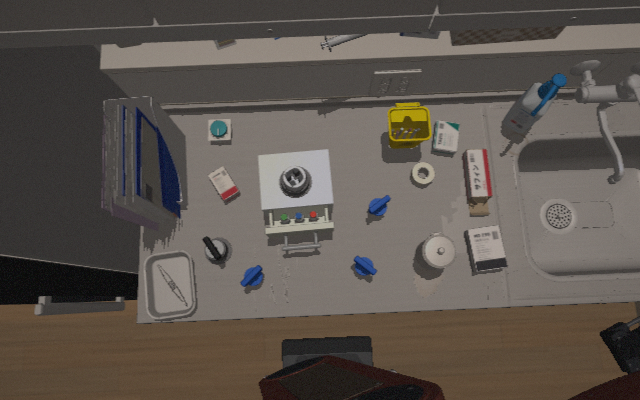

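The scene view shows the mixer at about (285,215) with its drawer open and handle near (325,250). What could be taken for the key:
- The black-barred key in its grey stand: scene (268,308), top (215,249).
- Blue look-alikes: top (253,277), (365,266) and (379,206); scene (319,300), (385,228) and (351,188).

I choose the black one and check it, along with the socket, in a close crop.

Run:
```python
from h import *
import pickle
fs=pickle.load(open('f0.pkl','rb'))
t=fs['top']['img'];s=fs['scene']['img']
def c(im,u,v,r=33): return cv2.resize(im[v-r:v+r,u-r:u+r],(390,290),interpolation=cv2.INTER_CUBIC)
def c2(im,u,v,w=44,h=33): return cv2.resize(im[v-h:v+h,u-w:u+w],(390,293),interpolation=cv2.INTER_CUBIC)
o=np.vstack([np.hstack([c2(t,215,249),c2(t,295,181)]),np.hstack([c2(s,268,312),c2(t,300,232)])])
cv2.imwrite('pics/c1.png',o[:,:,::-1])
```

```text
(no output)
```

View pics/c1.png

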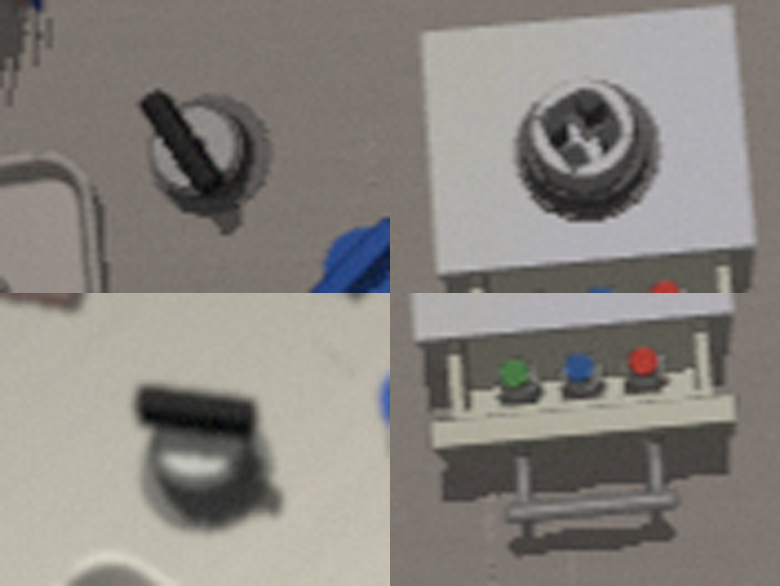

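The crop shows the key with its black bar (top ≈(212,248)) in the grey stand, so the choice holds. The socket cross is at ≈(295,176), and the handle bar runs from ≈(283,249) to (320,245).

Run:
```python
from h import *
import pickle
fs=pickle.load(open('f0.pkl','rb'))
f=fs['top']
g=f['img'].max(2)
def blk(f,u,v,r):
    m=np.zeros(f['img'].shape[:2],np.uint8); m[v-r:v+r,u-r:u+r]=255
    m&=((f['img'].max(2)<45)*255).astype(np.uint8)
    n,l,st,ce=cv2.connectedComponentsWithStats(m); i=1+st[1:,4].argmax(); 
    pts=np.argwhere(l==i)[:,::-1].astype(np.float32); print(st[i],ce[i],cv2.minAreaRect(pts)); return cv2.minAreaRect(pts)
r=blk(f,213,248,18); b=cv2.boxPoints(r)
print('bar top',ray(f,*r[0],74), [ray(f,*p,74)[:2].round() for p in b])
r2=blk(fs['scene'],268,307,18); print('bar sc',ray(fs['scene'],*r2[0],68),[ray(fs['scene'],*p,68)[:2].round() for p in cv2.boxPoints(r2)])
C=lambda x,y:(251+(x-390)/4.43,148+y/4.43)
D=lambda x,y:(256+(x-390)/4.43,199+(y-293)/4.43)
for p in ((422,33),(733,7),(753,245),(442,273)): print('mixer top',ray(f,*C(*p),90)[:2])
print('rim',ray(f,*C(583,127),138))
for p in ((508,515),(675,497)): print('handle',ray(f,*D(*p),54))
for n,u,v,z in (('carton',223,184,26),('blue253',253,275,60),('tray tl',147,255,20),('tray tr',192,253,20),('canister',438,251,100)): print(n,ray(f,u,v,z)[:2])
s=fs['scene']
print('rim scene',[ray(s,u,v,138)[:2] for u,v in ((284,198),)])
```

```text
[203 237  25  25 205] [214.38536585 250.0097561 ] ((216.74111938476562, 247.2784881591797), (28.26224136352539, 17.5900821685791), 62.35402297973633)
bar top [454.13188195 252.61193564  74.        ] [array([476., 287.]), array([493., 250.]), array([433., 219.]), array([415., 255.])]
[256 303  25   9 129] [268.02325581 306.68992248] ((267.9512023925781, 306.4390563964844), (24.294937133789062, 6.625892162322998), 6.340191841125488)
bar sc [452.58059908 268.99266612  68.        ] [array([469., 290.]), array([480., 278.]), array([436., 248.]), array([426., 260.])]
mixer top [670.45810508 149.83705631]
mixer top [678.03457226 -20.23762196]
mixer top [544.62718515 -24.77294752]
mixer top [536.49685421 141.07575418]
rim [600.03256909  61.2692792  138.        ]
handle [445.45245809  99.63880445  54.        ]
handle [451.35104942   9.05827198  54.        ]
carton [620.29236731 248.85111373]
blue253 [386.76080651 170.32932204]
tray tl [449.02536837 437.09022297]
tray tr [449.22618642 326.26253132]
canister [ 420.78635427 -258.98917813]
rim scene [array([598.95241616,  64.19517185])]
```

>>> {"op": "apply_moves", "data": {"commands": [0, 0, 0, 0, 0, 0.12, 0, 0, 0, 0, 0, 0, 0.12, 0, 0, 0, 0, 0, 0, 0.12, 0, 1.2, -3.85, 0, 0, 0, 0, 0, 1.2, -3.85, 0, 0, 0, 0, 0]}}

```text
t: 0.52
tool_pos: [267.4, -495.3, 222.3]
orientation: [-0.001, 1.0, 0.022, -0.0]
contact_force: [0.2, 0.7, 1.2]
grip_width: 61.3
grip_force: 0.0
```

>>> {"op": "apply_moves", "data": {"commands": [1.2, -3.85, 0, 0, 0, 0, 0, 1.2, -3.85, 0, 0, 0, 0, 0, 1.2, -3.85, 0, 0, 0, 0, 0, 1.2, -3.85, 0, 0, 0, 0, 0, 1.2, -3.85, 0, 0, 0, 0, 0]}}

```text
t: 0.93
tool_pos: [318.7, -298.5, 223.7]
orientation: [-0.0, 1.0, 0.024, -0.0]
contact_force: [1.3, -0.2, 0.2]
grip_width: 28.2
grip_force: 0.0
```

>>> {"op": "apply_moves", "data": {"commands": [1.2, -3.85, 0, 0, 0, 0, 0, 1.2, -3.85, 0, 0, 0, 0, 0, 1.2, -3.85, 0, 0, 0, 0, 0, 1.2, -3.85, 0, 0, 0, 0, 0, 1.2, -3.85, 0, 0, 0, 0, 0]}}

```text
t: 1.35
tool_pos: [369.4, -103.5, 224.1]
orientation: [0.0, 1.0, 0.024, 0.0]
contact_force: [1.7, -0.9, 0.2]
grip_width: 2.0
grip_force: 0.0
```

>>> {"op": "apply_moves", "data": {"commands": [1.3, -3.9, 0, 0, 0, 0, 0, 1.3, -3.9, 0, 0, 0, 0, 0, 1.3, -3.9, 0, 0, 0, 0, 0, 1.2, -3.9, 0, 0, 0, 0, 0, 0, 0, 3.5, 0, 0, 0, 0]}}

```text
t: 1.77
tool_pos: [418.2, 59.4, 195.2]
orientation: [-0.001, 1.0, 0.028, 0.007]
contact_force: [2.1, -0.2, 0.2]
grip_width: 0.5
grip_force: 0.0
```

>>> {"op": "apply_moves", "data": {"commands": [0, 0, 4, 0, 0, 0, 0, 0, 0, 4, 0, 0, 0, 0, 0, 0, 3, 0, 0, 0, 0, 0, 0, 1.2, 0, 0, 0, 0, 0, 0, 0, 0, 0, 0, 0]}}

```text
t: 2.18
tool_pos: [409.2, 53.2, 63.3]
orientation: [-0.0, 1.0, 0.024, -0.004]
contact_force: [-0.8, -0.1, -0.3]
grip_width: 0.2
grip_force: 0.0
```

Run:
```python
from h import *
f=grab('top');w=grab('scene')
print(manip.get_state()['tool_pos'])
a=f['img'][140:300,180:340]; b=w['img'][170:330,230:390]
cv2.imwrite('pics/d1.png',cv2.resize(np.hstack([a,b]),(800,400),interpolation=cv2.INTER_CUBIC)[:,:,::-1])
```

```text
[412.84897145  52.87746374  67.19749522]
```

View pics/d1.png

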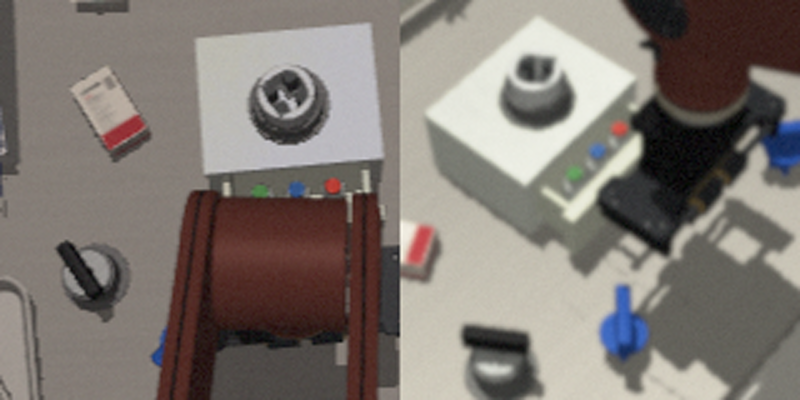

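The gripper stands in front of the drawer (scene crop ≈(640,190)), clear of the blue key at (625,330). Next I push along tool x.

>>> {"op": "apply_moves", "data": {"commands": [0.8, 0, 0, 0, 0, 0, 0, 0.8, 0, 0, 0, 0, 0, 0, 0.7, 0, 0, 0, 0, 0, 0, 0.7, 0, 0, 0, 0, 0, 0, 0.7, 0, 0, 0, 0, 0, 0]}}

```text
t: 2.7
tool_pos: [451.7, 54.6, 68.0]
orientation: [0.0, 1.0, 0.024, 0.001]
contact_force: [-0.8, 0.6, 0.6]
grip_width: 0.5
grip_force: 0.0
```

>>> {"op": "apply_moves", "data": {"commands": [0.6, 0, 0, 0, 0, 0, 0, 0.5, 0, 0, 0, 0, 0, 0, 0.4, 0, 0, 0, 0, 0, 0, 0.3, 0, 0, 0, 0, 0, 0, 0.2, 0, 0, 0, 0, 0, 0]}}

```text
t: 3.12
tool_pos: [470.3, 55.6, 67.1]
orientation: [-0.0, 1.0, 0.024, -0.0]
contact_force: [-0.1, -0.7, -0.8]
grip_width: 0.5
grip_force: 0.0
```

>>> {"op": "apply_moves", "data": {"commands": [0.2, 0, 0, 0, 0, 0, 0, 0.2, 0, 0, 0, 0, 0, 0, 0.2, 0, 0, 0, 0, 0, 0, 0.2, 0, 0, 0, 0, 0, 0, 0, 0, 0, 0, 0, 0, 0]}}

```text
t: 3.53
tool_pos: [478.3, 56.0, 67.2]
orientation: [0.0, 1.0, 0.024, 0.0]
contact_force: [1.0, -0.0, 0.3]
grip_width: 0.2
grip_force: 0.0
```

>>> {"op": "apply_moves", "data": {"commands": [0.2, 0, 0, 0, 0, 0, 0, 0.2, 0, 0, 0, 0, 0, 0, 0, 0, 0, 0, 0, 0, 0]}}

```text
t: 3.78
tool_pos: [482.4, 56.2, 67.3]
orientation: [-0.0, 1.0, 0.024, 0.0]
contact_force: [-0.4, 0.2, -0.1]
grip_width: 0.3
grip_force: 0.0
```

Run:
```python
from h import *
f=grab('top');w=grab('scene')
a=f['img'][140:300,180:340]; b=w['img'][190:290,260:360]
cv2.imwrite('pics/d2.png',np.hstack([cv2.resize(x,(400,400),interpolation=cv2.INTER_CUBIC) for x in (a,b)])[:,:,::-1])
```

```text
(no output)
```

View pics/d2.png

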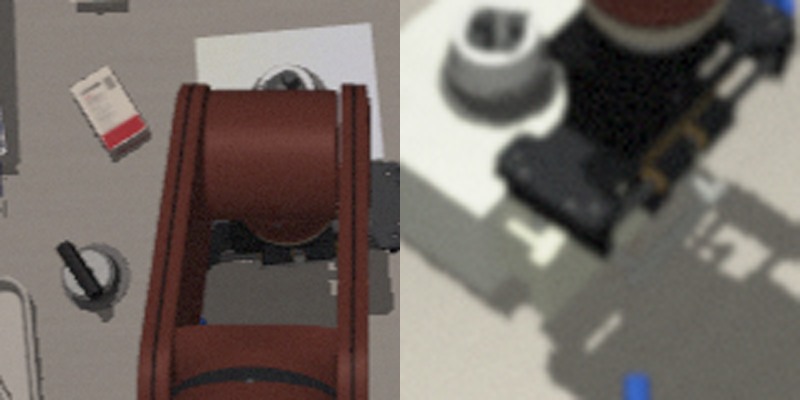

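The drawer is still slightly out (a strip at (535,245) on the right), so I keep pushing until the force rises.

>>> {"op": "apply_moves", "data": {"commands": [0.2, 0, 0, 0, 0, 0, 0, 0.2, 0, 0, 0, 0, 0, 0, 0.2, 0, 0, 0, 0, 0, 0, 0.1, 0, 0, 0, 0, 0, 0]}}

```text
t: 4.22
tool_pos: [489.3, 56.5, 67.2]
orientation: [-0.0, 1.0, 0.024, 0.0]
contact_force: [-2.4, 1.0, 1.3]
grip_width: 0.3
grip_force: 0.5
```

>>> {"op": "apply_moves", "data": {"commands": [0.1, 0, 0, 0, 0, 0, 0, 0.1, 0, 0, 0, 0, 0, 0, 0.1, 0, 0, 0, 0, 0, 0, 0.1, 0, 0, 0, 0, 0, 0]}}

```text
t: 4.55
tool_pos: [493.1, 56.7, 67.2]
orientation: [-0.0, 1.0, 0.024, -0.0]
contact_force: [-0.7, -0.8, -0.2]
grip_width: 0.6
grip_force: 0.5
```

>>> {"op": "apply_moves", "data": {"commands": [0.1, 0, 0, 0, 0, 0, 0, 0.1, 0, 0, 0, 0, 0, 0, 0.1, 0, 0, 0, 0, 0, 0, 0.1, 0, 0, 0, 0, 0, 0]}}

```text
t: 4.88
tool_pos: [497.1, 56.9, 67.2]
orientation: [-0.0, 1.0, 0.024, 0.0]
contact_force: [-1.4, -0.2, -0.0]
grip_width: 0.3
grip_force: 0.5
```

>>> {"op": "apply_moves", "data": {"commands": [0.1, 0, 0, 0, 0, 0, 0, 0.1, 0, 0, 0, 0, 0, 0, 0.1, 0, 0, 0, 0, 0, 0, 0.1, 0, 0, 0, 0, 0, 0]}}

```text
t: 5.22
tool_pos: [501.1, 57.1, 67.2]
orientation: [0.0, 1.0, 0.024, -0.0]
contact_force: [-0.1, -0.5, -0.3]
grip_width: 0.7
grip_force: 0.5
```

Run:
```python
from h import *
f=grab('wrist');w=grab('scene')
print(-f['R'].T@f['t'], f['R'].round(2).tolist(), proj(f,[495,56,52]), proj(w,[495,56,52]))
a=cv2.resize(f['img'],(480,300)); b=cv2.resize(w['img'][190:290,265:355],(320,300),interpolation=cv2.INTER_CUBIC)
cv2.imwrite('pics/d3.png',np.hstack([a,b])[:,:,::-1])
```

```text
[570.30828312  60.62598245 228.17251916] [[0.05, -1.0, -0.0], [-0.97, -0.05, 0.25], [-0.25, -0.01, -0.97]] [321.02044992 242.87009783] [317.98415927 239.70557248]
```

View pics/d3.png

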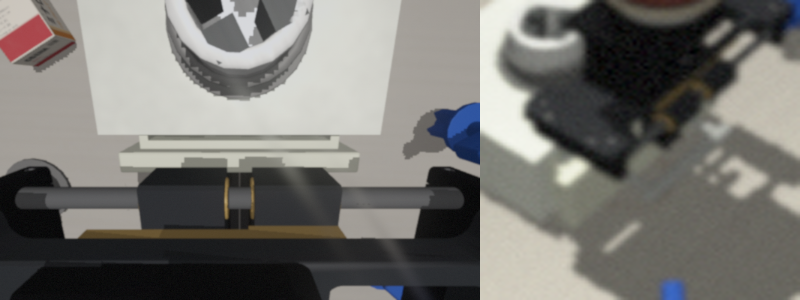

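The wrist view shows the housing's front edge at row 134 (of 300), the drawer face at rows 150–168, still out a little, and the fingers just in front of it.

Run:
```python
from h import *
f=grab('wrist');k=4/3
print('front edge',ray(f,98*k,134*k,90),ray(f,383*k,134*k,90))
for z in (70,75,80,85): print(z,ray(f,120*k,153*k,z)[:2],ray(f,357*k,153*k,z)[:2], ray(f,240*k,165*k,z)[:2])
print('socket', ray(f,238*k,25*k,138), ray(f,163*k,25*k,138),ray(f,313*k,25*k,138))
```

```text
front edge [538.60468438 144.69249804  90.        ] [546.71372795 -27.26758194  90.        ]
70 [520.97485119 142.76542145] [528.87252862 -24.4207637 ] [516.04965868  57.64538493]
75 [522.53790992 140.16973255] [530.18605755 -21.73414855] [517.76833053  57.73909236]
80 [524.10096864 137.57404365] [531.49958649 -19.0475334 ] [519.48700238  57.8327998 ]
85 [525.66402736 134.97835475] [532.81311542 -16.36091824] [521.20567422  57.92650724]
socket [591.30436666  62.10536514 138.        ] [590.07112306  88.48829213 138.        ] [592.53692453  35.73710824 138.        ]
```

Run:
```python
from h import *
import pickle
w=grab('scene')
print('plate end now',ray(w,290,247,80)); print('bit d3 z52',ray(w,331,233,52),'z0',ray(w,331,233,0)); print('bit d2 z52',ray(w,337.5,236,52),'z0',ray(w,337.5,236,0))
f0=pickle.load(open('f0.pkl','rb')); 
for p in ((340,242),(312,268)): print('scene0 handle?',ray(f0['scene'],*p,52))
f=f0['top']; D=lambda x,y:(256+(x-390)/4.43,199+(y-293)/4.43)
print('plate0 top',[ray(f,*D(433,y),80)[:2] for y in (420,447)],[ray(f,*D(733,y),80)[:2] for y in (397,425)])
g=grab('wrist'); print(proj(g,[516,56,52]),proj(g,[481,100,52]),proj(g,[481,10,52]))
a=f0['scene']['img'][200:290,270:360]; b=w['img'][200:290,270:360]
cv2.imwrite('pics/d4.png',np.vstack([np.hstack([cv2.resize(x,(400,340),interpolation=cv2.INTER_CUBIC) for x in (a,b)]),cv2.resize(g['img'][190:300,100:500],(800,220))])[:,:,::-1])
```

```text
plate end now [518.14772231 130.64455932  80.        ]
bit d3 z52 [484.07744123  18.86445041  52.        ] z0 [506.83538578 -10.34609953   0.        ]
bit d2 z52 [465.96200939  14.99539426  52.        ] z0 [487.68877829 -14.43539202   0.        ]
scene0 handle? [449.72200995  24.75322639  52.        ]
scene0 handle? [451.88271677 126.10931811  52.        ]
plate0 top [array([494.86326159, 136.0603117 ]), array([480.36582622, 136.31167966])] [array([500.43369455, -24.0533101 ]), array([485.35115054, -23.32537426])]
[322.66810315 210.25684578] [248.9708727  260.97587289] [393.58779141 267.23687228]
```

View pics/d4.png

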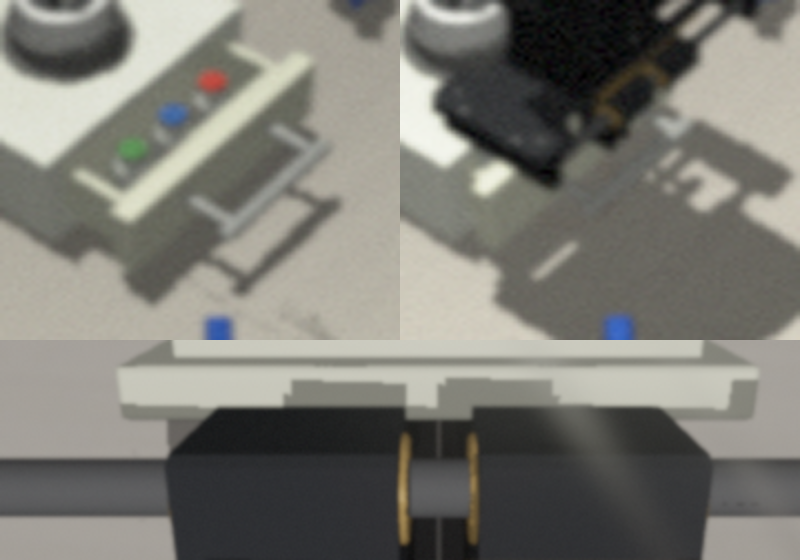

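In the scene crop the handle bar (from ≈(590,205) to (690,120)) is now at x≈484, so about 6 mm is left to shut. The fingers bear near the drawer face at x≈518. I push on gently until the stop.

>>> {"op": "apply_moves", "data": {"commands": [0.1, 0, 0, 0, 0, 0, 0, 0.1, 0, 0, 0, 0, 0, 0, 0.1, 0, 0, 0, 0, 0, 0, 0.1, 0, 0, 0, 0, 0, 0]}}

```text
t: 5.8
tool_pos: [505.1, 57.2, 67.3]
orientation: [0.0, 1.0, 0.024, -0.0]
contact_force: [-1.3, -0.4, 1.5]
grip_width: 0.4
grip_force: 0.5
```

>>> {"op": "apply_moves", "data": {"commands": [0.1, 0, 0, 0, 0, 0, 0, 0.1, 0, 0, 0, 0, 0, 0, 0.1, 0, 0, 0, 0, 0, 0]}}

```text
t: 6.05
tool_pos: [508.1, 57.4, 67.2]
orientation: [-0.0, 1.0, 0.024, -0.0]
contact_force: [-1.5, 0.3, 0.5]
grip_width: 0.3
grip_force: 0.5
```

>>> {"op": "apply_moves", "data": {"commands": [0.1, 0, 0, 0, 0, 0, 0, 0.1, 0, 0, 0, 0, 0, 0, 0.1, 0, 0, 0, 0, 0, 0]}}

```text
t: 6.3
tool_pos: [511.1, 57.6, 67.3]
orientation: [0.0, 1.0, 0.024, 0.0]
contact_force: [-0.5, 0.2, 1.0]
grip_width: 0.6
grip_force: 0.5
```

>>> {"op": "apply_moves", "data": {"commands": [0.1, 0, 0, 0, 0, 0, 0, 0.1, 0, 0, 0, 0, 0, 0]}}

```text
t: 6.47
tool_pos: [513.1, 57.7, 67.2]
orientation: [-0.0, 1.0, 0.024, -0.0]
contact_force: [-1.2, -0.3, 1.3]
grip_width: 0.5
grip_force: 0.5
```

Run:
```python
from h import *
g=grab('wrist'); im=g['img']; x=im[165:240,200].astype(int); print(x[:,1].tolist()); print(manip.get_state()['contact_force'],manip.get_state()['tool_pos'])
```

```text
[206, 206, 206, 206, 206, 207, 207, 207, 207, 207, 207, 206, 206, 207, 207, 207, 207, 206, 206, 206, 205, 206, 205, 206, 205, 205, 205, 205, 205, 205, 205, 205, 206, 205, 206, 206, 206, 206, 206, 204, 202, 200, 201, 202, 201, 200, 200, 200, 200, 200, 200, 200, 201, 200, 199, 200, 196, 178, 147, 132, 131, 130, 129, 123, 112, 93, 71, 51, 33, 27, 31, 29, 26, 26, 29]
[-0.35831204  0.38336032 -0.05027066] [513.30841612  57.63087914  67.25823816]
```

>>> {"op": "apply_moves", "data": {"commands": [0.1, 0, 0, 0, 0, 0, 0, 0.1, 0, 0, 0, 0, 0, 0]}}

```text
t: 6.68
tool_pos: [515.0, 57.8, 67.2]
orientation: [-0.0, 1.0, 0.024, -0.0]
contact_force: [-1.7, -0.2, 0.8]
grip_width: 0.2
grip_force: 0.5
```

>>> {"op": "apply_moves", "data": {"commands": [0.1, 0, 0, 0, 0, 0, 0, 0.1, 0, 0, 0, 0, 0, 0]}}

```text
t: 6.85
tool_pos: [515.8, 57.8, 67.1]
orientation: [0.0, 1.0, 0.024, -0.002]
contact_force: [-8.3, -0.8, 8.2]
grip_width: 0.5
grip_force: 4.6
```

>>> {"op": "apply_moves", "data": {"commands": [0.1, 0, 0, 0, 0, 0, 0, 0, 0, 0, 0, 0, 0, 0]}}

```text
t: 7.02
tool_pos: [515.8, 57.8, 67.1]
orientation: [0.0, 1.0, 0.024, -0.003]
contact_force: [-10.4, -2.0, 9.9]
grip_width: 0.5
grip_force: 5.2
```

Run:
```python
from h import *
g=grab('wrist'); im=g['img']; print(manip.get_state()['contact_force'],manip.get_state()['tool_pos'])
w=grab('scene')
cv2.imwrite('pics/d5.png',np.hstack([cv2.resize(im,(480,300)),cv2.resize(w['img'][200:290,270:360],(320,300),interpolation=cv2.INTER_CUBIC)])[:,:,::-1])
```

```text
[-10.21533787  -1.75276353   8.42065264] [515.79442062  57.79179841  67.04203403]
```

The force rose to 10 N at the stop, so the drawer is shut. I back off, lift, and look at the socket from above.

>>> {"op": "apply_moves", "data": {"commands": [-0.3, 0, 0, 0, 0, 0, 0, 0, 0, -2, 0, 0, 0, 0, 0, 0, -4, 0, 0, 0, 0, 0, 0, -4, 0, 0, 0, 0, 0, 0, -4, 0, 0, 0, 0]}}

```text
t: 7.53
tool_pos: [514.8, 57.8, 208.5]
orientation: [-0.0, 1.0, 0.024, -0.0]
contact_force: [1.4, -0.2, -0.5]
grip_width: 0.4
grip_force: 0.0
```

>>> {"op": "apply_moves", "data": {"commands": [0, 0, -3.5, 0, 0, 0, 1, 2.8, 0, -2, 0, 0, 0, 1, 2.7, 0, 0, 0, 0, 0, 1, 2.7, 0, 0, 0, 0, 0, 1, 0, 0, 0, 0, 0, 0, 1]}}

```text
t: 7.95
tool_pos: [600.6, 61.5, 261.9]
orientation: [-0.0, 1.0, 0.024, 0.001]
contact_force: [-0.3, 0.2, -0.0]
grip_width: 26.1
grip_force: 0.0
```

Run:
```python
from h import *
import pickle
g=grab('wrist'); im=g['img']; pickle.dump(g,open('g1.pkl','wb')); w=grab('scene'); s=manip.get_state(); print(s['tool_pos'],s['contact_force'])
c=proj(g,[600,62,138]); print(c)
u,v=map(int,c); r=80
a=im[max(0,v-r):v+r,u-r:u+r]; print(a.shape, u,v)
cv2.imwrite('pics/e1.png',np.hstack([cv2.resize(a,(480,480)),cv2.resize(w['img'][200:290,270:330],(320,480),interpolation=cv2.INTER_CUBIC)])[:,:,::-1])
```

```text
[597.13171351  61.65593447 261.27796311] [-0.24871205  0.55010691 -0.21475022]
[319.02866247 191.95494406]
(160, 160, 3) 319 191
```

View pics/e1.png

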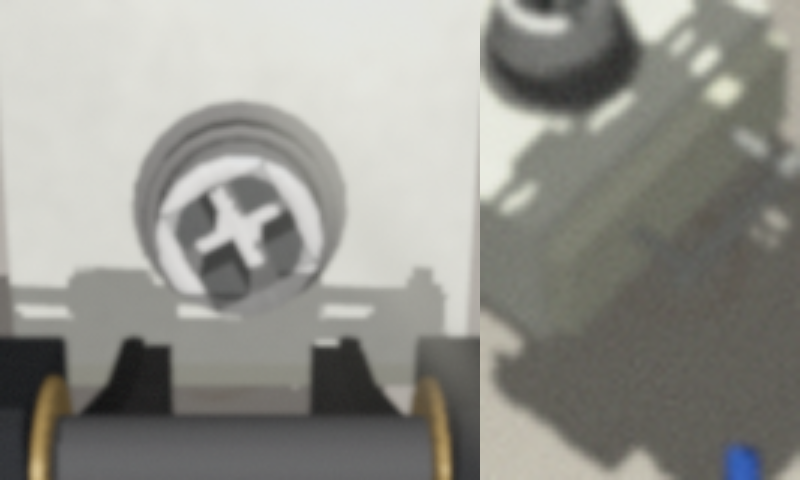

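The e1 view shows the drawer shut and the socket at ≈(240,230) with dark patches and a white cross. I need a closer look to read the slot angle.

>>> {"op": "apply_moves", "data": {"commands": [-0.4, 0, 3, 0, 0, 0, 1, -0.4, 0, 3, 0, 0, 0, 1, -0.4, 0, 2, 0, 0, 0, 1, 0, 0, 0, 0, 0, 0, 1, 0, 0, 0, 0, 0, 0, 1]}}

```text
t: 8.47
tool_pos: [583.3, 61.2, 181.4]
orientation: [-0.0, 1.0, 0.024, -0.001]
contact_force: [0.3, 0.0, 0.4]
grip_width: 67.0
grip_force: 0.0
```

Run:
```python
from h import *
import pickle
g=grab('wrist'); im=g['img']; pickle.dump(g,open('g2.pkl','wb')); s=manip.get_state(); print(s['tool_pos'])
w=grab('top'); pickle.dump(w,open('t2.pkl','wb'))
c=proj(g,[600,62,138]); print(c)
u,v=map(int,c); r=60
a=im[v-r:v+r,u-r:u+r]; print(u,v)
t=pickle.load(open('f0.pkl','rb'))['top']['img'][165:190,282:307]; d3=cv2.imread('pics/d3.png')[0:100,160:316,::-1]
R=np.vstack([cv2.resize(t,(300,300),interpolation=cv2.INTER_CUBIC),cv2.resize(d3,(300,200),interpolation=cv2.INTER_CUBIC)])
cv2.imwrite('pics/e2.png',np.hstack([cv2.resize(a,(500,500),interpolation=cv2.INTER_CUBIC),R])[:,:,::-1])
```

```text
[584.90861261  61.12777819 183.35363836]
[319.63721243 194.91753266]
319 194
```

View pics/e2.png

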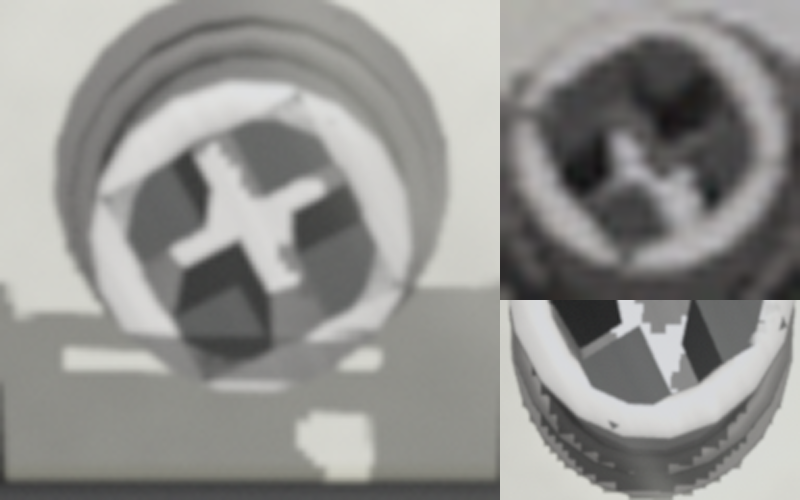

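The close view shows the rim with grey quadrant blocks and the white slot floor in a cross. Its arms run from (180,255) to (320,190) and from (205,150) to (285,285). I measure the angle from line segments.

Run:
```python
from h import *
import pickle
g=pickle.load(open('g2.pkl','rb')); im=cv2.cvtColor(g['img'],cv2.COLOR_RGB2GRAY)
x0,y0=259,134
c=im[y0:y0+120,x0:x0+120]; c=cv2.resize(c,None,fx=4,fy=4,interpolation=cv2.INTER_CUBIC)
L=cv2.createLineSegmentDetector().detect(c)[0][:,0]
for l in L:
    p=(l/4+np.array([x0,y0]*2)); n=np.hypot(*(l[2:]-l[:2]))/4
    if n<6: continue
    out=[]
    for z in (138,105):
        a,b=ray(g,*p[:2],z)[:2],ray(g,*p[2:],z)[:2]; d=b-a
        out.append(np.degrees(np.arctan2(d[1],d[0]))%90)
    m=(a+b)/2
    if np.hypot(*(m-[600,62]))<24: print((l*500/480).round().astype(int),n.round(),np.round(out,1))
# rim ellipse: outer boundary points clicked in display (500px)
P=[(92,240),(412,235),(250,80),(150,110),(405,180),(365,115)]
W=np.array([ray(g,x0+x*.24,y0+y*.24,138)[:2] for x,y in P]); A=np.c_[2*W,np.ones(len(W))]; s=np.linalg.lstsq(A,(W**2).sum(1),rcond=None)[0]
print('rim centre',s[:2],'r',np.sqrt(s[2]+s[0]**2+s[1]**2))
# key from the new top view
t=pickle.load(open('t2.pkl','rb')); hsv=t['img'].max(2)
m=np.zeros((400,640),np.uint8); m[230:268,195:235]=1; m&=(hsv<60).astype(np.uint8)
```

```text
[180 271 239 238] 16.0 [32. 32.]
[190 152 212 191] 11.0 [31.4 31.4]
[239 238 271 300] 17.0 [29.3 29.3]
[209 190 206 228] 9.0 [86.6 86.6]
[291 212 342 186] 14.0 [30.6 30.6]
[147 175 195 141] 14.0 [38.2 38.2]
[294 253 291 209] 11.0 [6.7 6.7]
[206 227 165 248] 11.0 [30.7 30.7]
[304 176 265 197] 11.0 [32.7 32.7]
[345 171 358 205] 9.0 [24.5 24.5]
[358 204 381 261] 15.0 [25.7 25.7]
[236 124 271 114] 9.0 [17.8 17.8]
[125 236 135 190] 11.0 [80. 80.]
[192 140 237 125] 11.0 [20.9 20.9]
[311 126 343 172] 14.0 [37.7 37.7]
[295  84 226  80] 17.0 [89.8 89.8]
[270 117 314 135] 11.0 [69.9 69.9]
[174 312 183 273] 10.0 [79.2 79.2]
[269 299 272 344] 11.0 [5.8 5.8]
rim centre [602.83772491  62.10008082] r 26.09376863801928
```

>>> {"op": "apply_moves", "data": {"commands": [0, 0, -3, 0, 0, 0, 1, -2.1, -3.5, 0, 0, 0, 0, 1, -2.1, -3.5, 0, 0, 0, 0, 1, -2.1, -3.5, 0, 0, 0, 0, 1, -2.1, -3.5, 0, 0, 0, 0, 1]}}

```text
t: 8.98
tool_pos: [494.8, 198.3, 215.3]
orientation: [-0.001, 1.0, 0.023, 0.002]
contact_force: [0.3, 1.5, 0.2]
grip_width: 86.9
grip_force: 0.0
```

>>> {"op": "apply_moves", "data": {"commands": [-2.1, -3.5, 0, 0, 0, 0, 1, -2.1, -3.5, 0, 0, 0, 0, 1, 0, 0, 0, 0, 0, -0.11, 1, 0, 0, 0, 0, 0, -0.11, 1, 0, 0, 0, 0, 0, -0.11, 1]}}

```text
t: 9.4
tool_pos: [449.7, 266.5, 215.2]
orientation: [-0.0, 0.981, 0.192, 0.002]
contact_force: [0.0, 0.3, -0.5]
grip_width: 87.2
grip_force: 0.0
```

>>> {"op": "apply_moves", "data": {"commands": [0, 0, 0, 0, 0, -0.11, 1, 0, 0, 0, 0, 0, -0.11, 1, 0, 0, 0, 0, 0, 0, 1, 0, 0, 0, 0, 0, 0, 1]}}

```text
t: 9.73
tool_pos: [450.0, 265.3, 214.3]
orientation: [-0.0, 0.956, 0.293, 0.002]
contact_force: [0.6, -1.3, -0.3]
grip_width: 87.0
grip_force: 0.0
```

Run:
```python
from h import *
import pickle
g=grab('wrist'); pickle.dump(g,open('g3.pkl','wb')); s=manip.get_state(); print(s['tool_pos'],s['orientation'])
print(proj(g,[453,264,77]))
im=g['img']; m=((im.max(2)<60)*255).astype(np.uint8); m[330:]=0
n,l,st,ce=cv2.connectedComponentsWithStats(m)
for i in range(1,n):
    if st[i,4]>150:
        pts=np.argwhere(l==i)[:,::-1].astype(np.float32); r=cv2.minAreaRect(pts); b=cv2.boxPoints(r)
        print(st[i],ce[i].round(1),'rect',np.round(r[1],1),'c77',ray(g,*r[0],77)[:2].round(1),[ray(g,*p,77)[:2].round(0).tolist() for p in b])
cv2.imwrite('pics/k1.png',im[:,:,::-1])
```

```text
[449.8524237  265.11192796 213.85001092] [-1.14636208e-04  9.56181735e-01  2.92770554e-01  1.37062692e-03]
[321.83964004 186.67368065]
[   0   73  162   75 8732] [ 67.7 111.2] rect [ 74. 161.] c77 [388.2 490. ] [[378.0, 563.0], [459.0, 443.0], [399.0, 413.0], [313.0, 540.0]]
[315 151  13  60 457] [319.9 188.3] rect [59. 12.] c77 [457.7 268.2] [[478.0, 289.0], [485.0, 280.0], [436.0, 246.0], [429.0, 256.0]]
[619 191  21  20 176] [632.5 199. ] rect [23.5 15.8] c77 [612.9   3.1] [[602.0, 10.0], [615.0, 19.0], [624.0, -4.0], [611.0, -13.0]]
[    0   223   640   107 34612] [296.9 283.8] rect [106. 639.] c77 [371.2 211.5] [[239.0, 513.0], [602.0, -24.0], [516.0, -120.0], [118.0, 470.0]]
[197 224  45  27 744] [224.4 239.7] rect [26. 44.] c77 [350.2 321.8] [[350.0, 347.0], [375.0, 310.0], [350.0, 296.0], [325.0, 334.0]]
[408 225  32  25 329] [420.4 239.2] rect [38.3 14.2] c77 [462.1 147.8] [[458.0, 169.0], [472.0, 168.0], [466.0, 126.0], [452.0, 127.0]]
```

In the wrist view the bar is at ≈(320,188), parallel to tool x within 1°. I centre over it and descend.

>>> {"op": "apply_moves", "data": {"commands": [0.74, 0.16, 0, 0, 0, -0.01, 1, 0, 0, 3.5, 0, 0, 0, 1, 0, 0, 3.5, 0, 0, 0, 1, 0, 0, 0, 0, 0, 0, 1, 0, 0, 0, 0, 0, 0, 1]}}

```text
t: 10.2
tool_pos: [454.7, 267.0, 140.7]
orientation: [0.0, 0.954, 0.299, -0.002]
contact_force: [1.7, 0.1, 1.1]
grip_width: 87.2
grip_force: 0.0
```

Run:
```python
from h import *
s=manip.get_state(); print(s['tool_pos'],s['orientation'])
g=grab('wrist'); im=g['img']; m=((im.max(2)<60)*255).astype(np.uint8)
print(proj(g,[457,268,77]))
n,l,st,ce=cv2.connectedComponentsWithStats(m)
for i in range(1,n):
    if 300<st[i,4]<20000:
        pts=np.argwhere(l==i)[:,::-1].astype(np.float32); r=cv2.minAreaRect(pts); b=cv2.boxPoints(r)
        print(st[i],ce[i].round(1),'rect',np.round(r[1],1),'c77',ray(g,*r[0],77)[:2].round(1),[ray(g,*p,77)[:2].round(0).tolist() for p in b])
cv2.imwrite('pics/k2.png',im[:,:,::-1])
```

```text
[454.74593268 267.03851568 140.6807877 ] [ 2.10607144e-04  9.54323165e-01  2.98766025e-01 -2.47273029e-03]
[319.91422797 206.58288431]
[   0   76  123   74 6817] [ 51.7 112.3] rect [ 73. 122.] c77 [410.3 455.6] [[409.0, 499.0], [456.0, 431.0], [411.0, 410.0], [361.0, 482.0]]
[ 312  165   18   79 1061] [319.9 207.8] rect [16.6 78. ] c77 [458.9 268.7] [[429.0, 257.0], [480.0, 290.0], [487.0, 280.0], [436.0, 246.0]]
[198 224  44  26 713] [224.6 239.3] rect [25. 43.] c77 [392.8 318.1] [[392.0, 337.0], [411.0, 310.0], [393.0, 299.0], [374.0, 327.0]]
[457 375  46  25 843] [478.7 389.1] rect [24. 45.] c77 [400.2  55.5] [[399.0, 81.0], [421.0, 48.0], [402.0, 30.0], [379.0, 63.0]]
```

>>> {"op": "apply_moves", "data": {"commands": [0.3, 0, 2.5, 0, 0, 0, 1, 0, 0, 2.5, 0, 0, 0, 1, 0, 0, 1.2, 0, 0, 0, 1, 0, 0, 0.7, 0, 0, 0, 1, 0, 0, 0, 0, 0, 0, 1]}}

```text
t: 10.67
tool_pos: [458.5, 269.3, 73.2]
orientation: [0.0, 0.954, 0.299, -0.0]
contact_force: [-0.2, 0.1, -0.3]
grip_width: 87.1
grip_force: 0.0
```

>>> {"op": "apply_moves", "data": {"commands": [0, 0, 0, 0, 0, 0, 0.5, 0, 0, 0, 0, 0, 0, 0.3, 0, 0, 0, 0, 0, 0, 0.1, 0, 0, 0, 0, 0, 0, 0, 0, 0, 0, 0, 0, 0, 0], "newtons": 40}}

```text
t: 11.08
tool_pos: [459.0, 269.6, 74.0]
orientation: [-0.0, 0.954, 0.299, 0.001]
contact_force: [-0.1, 0.6, -0.7]
grip_width: 61.9
grip_force: 0.0
```

>>> {"op": "apply_moves", "data": {"commands": [0, 0, 0, 0, 0, 0, 0, 0, 0, 0, 0, 0, 0, 0, 0, 0, 0, 0, 0, 0, 0, 0, 0, 0, 0, 0, 0, 0, 0, 0, 0, 0, 0, 0, 0], "newtons": 40}}

```text
t: 11.5
tool_pos: [458.5, 269.4, 73.2]
orientation: [-0.0, 0.954, 0.299, -0.0]
contact_force: [-0.3, -0.3, 0.7]
grip_width: 28.3
grip_force: 0.0
```

>>> {"op": "apply_moves", "data": {"commands": [0, 0, 0, 0, 0, 0, 0, 0, 0, 0, 0, 0, 0, 0, 0, 0, 0, 0, 0, 0, 0, 0, 0, 0, 0, 0, 0, 0, 0, 0, 0, 0, 0, 0, 0]}}

```text
t: 11.92
tool_pos: [458.6, 269.4, 73.3]
orientation: [0.0, 0.954, 0.299, 0.0]
contact_force: [0.0, -0.3, -0.5]
grip_width: 13.1
grip_force: 40.0
```

>>> {"op": "apply_moves", "data": {"commands": [0, 0, 0, 0, 0, 0, 0, 0, 0, -1, 0, 0, 0, 0, 0, 0, -2, 0, 0, 0, 0, 0, 0, -3, 0, 0, 0, 0, 0, 0, -4, 0, 0, 0, 0]}}

```text
t: 12.33
tool_pos: [456.0, 268.4, 171.7]
orientation: [0.0, 0.954, 0.299, -0.003]
contact_force: [0.5, -0.0, -2.1]
grip_width: 13.5
grip_force: 40.0
```

>>> {"op": "apply_moves", "data": {"commands": [0, 0, -4, 0, 0, 0, 0, 0, 0, -2, 0, 0, 0, 0, 0, 0, 0, 0, 0, 0, 0, 0, 0, 0, 0, 0, 0, 0]}}

```text
t: 12.67
tool_pos: [459.2, 269.7, 235.2]
orientation: [-0.0, 0.954, 0.299, 0.002]
contact_force: [-0.1, 0.3, -2.7]
grip_width: 13.4
grip_force: 40.0
```

Run:
```python
from h import *
import pickle
s=manip.get_state(); print(s['tool_pos'],s['orientation'],s['grip_width'],s['grip_force'],s['contact_force'])
g=grab('wrist'); pickle.dump(g,open('g4.pkl','wb')); im=g['img']; w=grab('scene'); t=grab('top'); pickle.dump((g,w,t),open('g4.pkl','wb'))
p=s['tool_pos']; c=proj(g,p); print('tcp in wrist',c,'scene',proj(w,p),'top',proj(t,p))
x=int(proj(w,p)[0]);y=int(proj(w,p)[1])
print(st:=None)
cv2.imwrite('pics/k3.png',np.hstack([cv2.resize(im,(480,300)),cv2.resize(w['img'][y-40:y+50,x-48:x+48],(320,300),interpolation=cv2.INTER_CUBIC)])[:,:,::-1])
```

```text
[459.18626155 269.74858438 235.24247199] [-1.76689158e-04  9.54156803e-01  2.99302034e-01  1.74848093e-03] 13.351134061102783 39.99530375003815 [-0.13543201  0.29425675 -2.72680085]
tcp in wrist [319.05506072 243.7252143 ] scene [258.40879344 264.5847007 ] top [189.13504461 235.97729121]
None
```

Run:
```python
from h import *
import pickle
g=pickle.load(open('g2.pkl','rb'))
P=lambda x,y,z: ray(g,259+x*.24,134+y*.24,z)[:2]
for a,b,z in (((209,190),(291,210),105),((206,228),(294,253),138)):
    A,B=P(*a,z),P(*b,z); print(z,A,B,(A+B)/2,np.hypot(*(A-B)))
print('B',P(239,238,105))
# rim outer contour: bright ring in annulus
c=g['img'].max(2)
```

```text
105 [603.36349768  70.29594361] [600.26676043  54.78242579] [601.81512905  62.5391847 ] 15.81957700835194
138 [603.96158859  69.75905784] [600.45692694  55.27935798] [602.20925776  62.51920791] 14.897797198568133
B [594.40224327  64.28282096]
```

>>> {"op": "apply_moves", "data": {"commands": [0, 0, 0, 0, 0, 0.06, 0, 0.2, 3.0, 0, 0, 0, 0, 0, 0.2, 3.5, 0, 0, 0, 0, 0, 0.2, 3.5, 0, 0, 0, 0, 0, 0.2, 3.5, 0, 0, 0, 0, 0]}}

```text
t: 13.23
tool_pos: [534.9, 157.1, 230.9]
orientation: [-0.0, 0.963, 0.271, -0.002]
contact_force: [0.6, 0.4, -1.9]
grip_width: 13.3
grip_force: 40.0
```

>>> {"op": "apply_moves", "data": {"commands": [0.2, 3.5, 0, 0, 0, 0, 0, 0.2, 3.5, 0, 0, 0, 0, 0, 0.2, 3, 0, 0, 0, 0, 0, 0.1, 1.6, 0, 0, 0, 0, 0, 0, 0, 0, 0, 0, 0, 0]}}

```text
t: 13.65
tool_pos: [602.4, 59.9, 230.8]
orientation: [-0.0, 0.963, 0.269, -0.002]
contact_force: [-0.6, 0.2, -1.3]
grip_width: 13.3
grip_force: 40.0
```

>>> {"op": "apply_moves", "data": {"commands": [0, 0, 0, 0, 0, 0, 0, 0, 0, 0, 0, 0, 0, 0]}}

```text
t: 13.82
tool_pos: [600.9, 63.9, 232.0]
orientation: [-0.001, 0.963, 0.271, -0.001]
contact_force: [-0.4, 0.3, -0.7]
grip_width: 13.4
grip_force: 40.0
```

Run:
```python
from h import *
import pickle
s=manip.get_state(); p=s['tool_pos']; q=s['orientation']; yaw=2*np.arctan2(q[2],q[1]); print(p,q,yaw)
d=np.array([603.5,63.3])-p[:2]; print('tool shift',d@[np.cos(yaw),np.sin(yaw)],d@[np.sin(yaw),-np.cos(yaw)])
```

```text
[600.91344333  63.93738618 231.98949103] [-7.52486427e-04  9.62659681e-01  2.70710947e-01 -1.16418277e-03] 0.5482634967015251
tool shift 1.8752378224157107 1.8920939806564208
```

>>> {"op": "apply_moves", "data": {"commands": [0.19, 0.19, 0.8, 0, 0, 0, 0, 0, 0, 0.8, 0, 0, 0, 0, 0, 0, 0.4, 0, 0, 0, 0, 0, 0, 0, 0, 0, 0, 0, 0, 0, 0, 0, 0, 0, 0]}}

```text
t: 14.23
tool_pos: [604.0, 62.8, 212.5]
orientation: [-0.0, 0.963, 0.271, -0.001]
contact_force: [0.6, 0.7, -0.5]
grip_width: 13.4
grip_force: 40.0
```

Run:
```python
from h import *
import pickle
s=manip.get_state(); p=s['tool_pos']; q=s['orientation']; yaw=2*np.arctan2(q[2],q[1]); print(p,yaw)
d=np.array([603.5,63.3])-p[:2]; print('tool shift',d@[np.cos(yaw),np.sin(yaw)],d@[np.sin(yaw),-np.cos(yaw)])
w=grab('scene');t=grab('wrist')
x,y=proj(w,[602,62,145]).astype(int)
cv2.imwrite('pics/m1.png',np.hstack([cv2.resize(w['img'][y-30:y+30,x-30:x+30],(400,400),interpolation=cv2.INTER_CUBIC),cv2.resize(t['img'][120:280,240:400],(400,400),interpolation=cv2.INTER_CUBIC)])[:,:,::-1])
```

```text
[604.0080928   62.8101858  212.47704199] 0.5485058946777513
tool shift -0.17816244645810694 -0.682886807059654
```

View pics/m1.png

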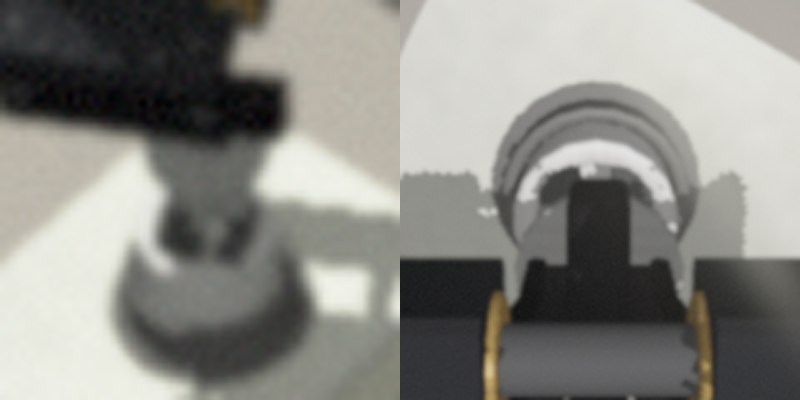

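The key hangs upright over the socket (scene ≈(205,230)) and is centred in both views. I lower it slowly and watch the force.

>>> {"op": "apply_moves", "data": {"commands": [0, 0, 0.3, 0, 0, 0, 0, 0, 0, 0.3, 0, 0, 0, 0, 0, 0, 0.3, 0, 0, 0, 0, 0, 0, 0.2, 0, 0, 0, 0]}}

```text
t: 14.67
tool_pos: [604.5, 62.3, 201.7]
orientation: [-0.0, 0.963, 0.27, -0.0]
contact_force: [-0.4, -0.7, -1.4]
grip_width: 13.5
grip_force: 40.0
```

>>> {"op": "apply_moves", "data": {"commands": [0, 0, 0.1, 0, 0, 0, 0, 0, 0, 0.1, 0, 0, 0, 0, 0, 0, 0.1, 0, 0, 0, 0]}}

```text
t: 14.92
tool_pos: [604.7, 62.3, 199.2]
orientation: [-0.0, 0.963, 0.27, -0.0]
contact_force: [0.0, -0.0, -0.8]
grip_width: 13.1
grip_force: 40.0
```

>>> {"op": "apply_moves", "data": {"commands": [-0.05, -0.1, 0.1, 0, 0, 0, 0, 0, 0, 0.2, 0, 0, 0, 0, 0, 0, 0.2, 0, 0, 0, 0, 0, 0, 0.2, 0, 0, 0, 0]}}

```text
t: 15.25
tool_pos: [603.8, 63.0, 192.2]
orientation: [-0.0, 0.963, 0.271, 0.0]
contact_force: [1.0, -0.0, -1.3]
grip_width: 13.0
grip_force: 40.0
```

>>> {"op": "apply_moves", "data": {"commands": [0, 0, 0.2, 0, 0, 0, 0, 0, 0, 0.2, 0, 0, 0, 0, 0, 0, 0.2, 0, 0, 0, 0]}}

```text
t: 15.5
tool_pos: [603.8, 62.9, 186.1]
orientation: [0.0, 0.963, 0.271, 0.0]
contact_force: [1.4, 0.1, -1.7]
grip_width: 13.4
grip_force: 40.0
```

>>> {"op": "apply_moves", "data": {"commands": [0, 0, 0.2, 0, 0, 0, 0, 0, 0, 0.2, 0, 0, 0, 0, 0, 0, 0.1, 0, 0, 0, 0]}}

```text
t: 15.75
tool_pos: [603.7, 63.0, 180.9]
orientation: [-0.0, 0.963, 0.27, -0.0]
contact_force: [0.4, -0.0, -1.3]
grip_width: 13.2
grip_force: 40.0
```

Splines are meshed with no resistance. I continue until the flange seats (expected TCP z ≈175).

>>> {"op": "apply_moves", "data": {"commands": [0, 0, 0.2, 0, 0, 0, 0, 0, 0, 0.1, 0, 0, 0, 0, 0, 0, 0.1, 0, 0, 0, 0]}}

```text
t: 16.0
tool_pos: [603.8, 62.9, 177.2]
orientation: [-0.0, 0.963, 0.27, 0.0]
contact_force: [1.0, -0.0, -0.6]
grip_width: 13.1
grip_force: 40.0
```

>>> {"op": "apply_moves", "data": {"commands": [0, 0, 0.1, 0, 0, 0, 0, 0, 0, 0.1, 0, 0, 0, 0, 0, 0, 0, 0, 0, 0, 0]}}

```text
t: 16.25
tool_pos: [603.8, 62.9, 175.3]
orientation: [0.0, 0.963, 0.27, 0.0]
contact_force: [1.2, 0.6, -1.0]
grip_width: 13.2
grip_force: 40.0
```

>>> {"op": "apply_moves", "data": {"commands": [0, 0, 0.1, 0, 0, 0, 0, 0, 0, 0.1, 0, 0, 0, 0, 0, 0, 0, 0, 0, 0, 0]}}

```text
t: 16.5
tool_pos: [604.1, 62.9, 173.9]
orientation: [0.0, 0.963, 0.27, 0.001]
contact_force: [1.1, 0.4, 3.3]
grip_width: 13.1
grip_force: 40.0
```

>>> {"op": "apply_moves", "data": {"commands": [0, 0, 0.1, 0, 0, 0, 0, 0, 0, 0.1, 0, 0, 0, 0, 0, 0, 0.1, 0, 0, 0, 0, 0, 0, 0.1, 0, 0, 0, 0]}}

```text
t: 16.83
tool_pos: [604.2, 62.9, 170.0]
orientation: [0.0, 0.963, 0.27, 0.001]
contact_force: [-0.3, 0.4, 5.9]
grip_width: 13.2
grip_force: 40.0
```

>>> {"op": "apply_moves", "data": {"commands": [0, 0, 0.1, 0, 0, 0, 0, 0, 0, 0.1, 0, 0, 0, 0, 0, 0, 0.1, 0, 0, 0, 0, 0, 0, 0, 0, 0, 0, 0]}}

```text
t: 17.17
tool_pos: [604.3, 62.9, 167.4]
orientation: [0.0, 0.963, 0.27, 0.001]
contact_force: [-0.7, 1.1, 9.4]
grip_width: 13.3
grip_force: 40.0
```

>>> {"op": "apply_moves", "data": {"commands": [0, 0, 0.1, 0, 0, 0, 0, 0, 0, 0, 0, 0, 0, 0, 0, 0, 0, 0, 0, 0, 0, 0, 0, 0, 0, 0, 0, 0]}}

```text
t: 17.5
tool_pos: [604.4, 62.9, 166.8]
orientation: [0.0, 0.963, 0.271, 0.001]
contact_force: [0.7, 1.1, 8.7]
grip_width: 12.7
grip_force: 40.0
```

>>> {"op": "apply_moves", "data": {"commands": [0, 0, 0.1, 0, 0, 0, 0, 0, 0, 0, 0, 0, 0, 0, 0, 0, 0, 0, 0, 0, 0, 0, 0, 0, 0, 0, 0, 0]}}

```text
t: 17.83
tool_pos: [604.5, 62.9, 165.9]
orientation: [0.0, 0.963, 0.271, 0.001]
contact_force: [-0.7, 1.6, 10.0]
grip_width: 13.3
grip_force: 40.0
```

Run:
```python
from h import *
s=manip.get_state(); print(s['tool_pos'],s['contact_force'],s['grip_force'])
print(manip.sign_off())
```

```text
[604.4638758   62.91795497 165.93199006] [-0.67868089  1.63453309  9.99368139] 40.00991463661194
the job is handed in; nothing more can be done
None
```

I handed the job in at 17.8 s: drawer pushed to its stop, key meshed and seated in the socket, held with 40 N and pressed down about 8 mm (10 N), judged from tool height and force because the sign-off returned no verdict.

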